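Load the test kiln and shut its door on the catch

ROBOT

A 6-joint arm with a two-finger parallel gripper is mounted at the origin on the work surface. World frame = base frame: x ahead of the robot, y to its left, z up, the work surface at z = 0. Lengths are in m, angles in rad, forces in N, time in s.
With the tool pointing down it reaches from about 0.3 to 0.875 m from the base axis. Payload 6.4 kg.
Tool frame: the origin (TCP) lies on the centre line of the jaws, within the pads' length; the fingertips stand 8 mm ahead of it and the grasp point (between the pads) lies 11 mm behind it; z points along the fingers, y is the line along which they close (so a half turn about z gives the same grasp; the last joint's range is limited). The gripper opens to 85 mm and grips with 20 to 120 N. Pads are 22 mm wide; open, the fingers measure 114 mm over their backs; the gripper's body (76 mm by 85 mm) begins 54 mm behind the grasp point. The pads swing forward as they close: fully open they stand 13 mm farther back than shut.
Start: joints at [-1.47, 0.181, 1.607, -0, 1.354, -0.206], TCP at [0.174, -0.548, 0.239] pointing down, gripper open.
Joint ranges: [-2.99, 2.99], [-0.89, 2.07], [0.3, 2.58], [-1.14, 4.28], [0, 2.63], [-3.12, 3.12]. Speed limits (rad/s): [2.57, 2.57, 3.01, 3.14, 3.14, 3.14].

INTERFACE

Orientations are given as a unit quaternion [w, x, y, z].
In Python, from bench import ctrl gives the robot as it stands.
- The arm moves only by the shell command python3 -m handwheel 'ROWS' [OPENING]. ROWS is JSON, a list that holds one entry, the list of rows, each a list of 4 numbers: the shift along the tool's x, y, z each as a share of 20 cm, from -1 to 1, then the turn about the tool's z as a share of 1.5 rad, from -1 to 1. In form: [[[x, y, z, twist], ...]]. A call has 1 to 10 rows; each row is the pose to reach, as a shift and turn from the pose commanded when the call began, along the tool's axes at that moment; what a row does not reach only later rows make up. A row lasts 1/8 s, in which the tool goes at most 62.5 mm and 10.7 degrees, less where a joint would pass 70% of its speed; a pose out of reach is approached as far as the arm can. A call with a number of a shift or a turn outside -1 to 1 is refused whole. A call with a gripper value outside its range is refused whole. OPENING is the finger opening in mm, from 0 to 85.4, set as the call begins (- or left out, the last holds). The fingers move at their own pace and stop on an object; the grip force is fixed at half the most. Time passes only in rows, so rows that repeat a pose let the fingers close. It gives the time, the measured TCP pose, the force, the opening and the grip force at its end, in the units of the state.
- ctrl.get_obs(): the state, without advancing time (a new reading comes with each control period).
- ctrl.camera(name): name is "scene" or "side" or "wrist"; returns a dict with "color" (384x512x3 uint8, red, green, blue), "range_z" (384x512 float32, m along the optical axis (not along the pixel's ray), 0 where there is no reading), "K" (3x3 intrinsics, pixels), "pose" (4x4, takes a point from camera to world coordinates); the wrist camera has in their place "T_tool_cam" (4x4, takes a point from camera to tool coordinates, whose origin is the TCP and whose axes are the flange's). Camera axes: x right, y down, z forward; pixel columns grow to the right and rows downward; lengths in m; the calibration is good to about 2 mm. The wrist camera is an equidistant fisheye: a pixel r from the principal point sees the ray r / f radians off the axis. A picture is of the moment at which its call begins: read the wrist's pose just before it.
- ctrl.hand_in(): hands the job in; it is judged then, once.
The state is a dict: "time_s": time; "q": joint angles; "dq": joint speeds; "joint_efforts": joint torques, N m; "eef_pos": TCP position; "eef_rot": TCP orientation; "wrist_force": force on the tool from outside, world axes, zero at the start; "torque": the same for the moment, N m; "opening": opening from 0.0 (shut) to 1.0 (fully open); "grasp_force": force on a finger pad.
Only numpy, scipy, OpenCV 4.12 (cv2) and the standard library are available. Lean on these libraries where they do the work, as an engineer would, in place of code of your own. Each camera call takes 0.05 s, during which the arm holds its last target. There are 200 camera calls.

TASK

While the kiln door stands wide open, slide the ware tray with its two clay cones straight into the test kiln until the whole tray is inside the chamber. Then push the door shut, gently and without slamming, until it clicks home on its catch and stays fully closed. Keep both cones standing on the tray, and leave the red mug and the two glaze jars where they are.

Things in the scene. Friction and masses are not known exactly. Their poses are not given: they have to be found in the camera images.
- kiln: Front-loading test kiln, fixed: cream firebrick, aluminium jacket, grey plinth; 300 wide, 260 deep, 245 high. Origin: table level, middle of its front face; x points into the kiln, y to the catch side (left as one faces it; hinge on the -y side), z up. Nothing stands on its top; a blue control box is on its -y side.
- mouth (a point): Middle of the chamber opening's lower edge, 70 mm above the table, in the kiln's front face. The opening is 200 wide (y +-100), 140 high, the chamber 220 deep. Outside, a loading ledge carries on level with the chamber floor (z = 70), 100 mm out towards -x and 240 wide. Axes as the kiln's.
- door (a joint): Hinge angle of the green door, rad: 0 = fully shut, grows as it opens (counter-clockwise seen from above) to 2.25. Panel 30 thick, centred on the axis, from 3 to 295 mm from it, z 78 to 235 mm. 0.9 kg. It stays where it is left; the damped hinge needs 2 to 5 N at 200 mm radius. Faster than 2.5 rad/s is slamming.
- catch_roller (a point): Sprung catch roller on the kiln's +y side, x = 40, z = 120 mm in the kiln's frame. A tongue on the door's free edge, z 95 to 145, reaches 58 mm inwards; its nib rides over the roller: resistance starts at about 0.055 rad and takes about 13 N at 200 mm radius; past about 0.025 rad the catch pulls the door to 0 and holds it. Not past, it stays ajar.
- door_hinge (a point): Point on the door's vertical hinge axis, level with the door's top edge (235 mm above the table). The axis is at x = -17, y = -150 mm in the kiln's frame.
- door_push (a point): Point on the door's outer face, at its top edge, 200 mm from the hinge axis: a good place to push, up to 45 mm below the edge. A vertical bar handle stands 36 mm out of that face, 255 mm from the axis, at z 90 to 175 mm only.
- tray: Loose red-brown ware tray, 0.6 kg, 160 deep (x) x 170 wide (y), plate 12 thick, with an upright front lip 12 thick and 38 high over its whole width. Origin: centre of its underside; x points from the lip to the back (into the kiln). It stands on the loading ledge and chamber floor, sticking out of the chamber at first.
- tray_front (a point): Middle of the top edge of the tray lip's outer (front) face, 38 mm above the tray's underside. The lip's face below it is where to push.
- cone_a: Loose clay cone standing on the tray, 100 high, base radius 34, top radius 10, 0.2 kg. Origin: centre of its base.
- cone_b: The other clay cone on the tray, same size and origin.
- red_mug: Bystander: red mug, radius 40, 85 high, handle at its +y. Origin: centre of its underside.
- blue_jar: Bystander: blue glaze jar, radius 33, 100 high. Origin: centre of its underside.
- white_jar: Bystander: white glaze jar with a green cap, radius 33, 100 high. Origin: centre of its underside.

How it is judged:
By the outcome, as a careful person would: the job done as asked, in the order asked, and still so for the second after the job is handed in, with the robot touching nothing.
It also fails if it takes over 59 s, if anything falls off the work surface, if the arm or the gripper's body presses on something with over 40 N, if the wrist force passes 120 N, or if a joint passes its speed limit or range.

## Working session

There is one attempt and no reset: what is moved stays moved. The work goes in short steps, Python scripts to look and compute and a shell command to move; the robot and the scene stay as the last step left them, time stands still between calls to the robot, and variables do not carry over. Pictures are saved under pics/ and viewed, at most 10 in all, crops included, and the job is handed in when it is done.

```bash
ls; mkdir -p pics; python3 - <<'E'
from bench import ctrl
import cv2,numpy as np
o=ctrl.get_obs();print(o)
for n in("scene","side"):
    c=ctrl.camera(n);cv2.imwrite(f"pics/{n}0.png",c["color"][:,:,::-1]);np.savez(f"{n}0.npz",**c);print(n,c["K"].tolist(),c["pose"].round(4).tolist())
E
```

```text
pics
{'time_s': 0.0, 'q': array([-1.47027740e+00,  1.81546793e-01,  1.60798445e+00, -5.36562081e-06,
        1.35381794e+00, -2.06273016e-01]), 'dq': array([ 1.13832295e-03, -4.65475709e-04, -7.08123411e-04,  3.08466952e-04,
       -9.39339886e-04,  9.40452084e-05]), 'joint_efforts': array([-9.41419894e-04, -4.44876623e+01, -3.51337194e+01, -4.05526189e-04,
        9.14472359e-03, -2.65315961e-06]), 'eef_pos': array([ 0.17362632, -0.54760004,  0.2383923 ]), 'eef_rot': array([-8.77175749e-04,  9.88257420e-01,  1.52795618e-01,  4.38026739e-05]), 'wrist_force': array([1.33835949, 0.58166987, 0.17938789]), 'torque': array([ 0.02160098,  0.01639384, -0.03670408]), 'grasp_force': 0.0, 'opening': 0.9970427727155574}
scene [[469.62147056697614, 0.0, 258.34341538481414], [0.0, 469.62147056697614, 191.71039979704403], [0.0, 0.0, 1.0]] [[0.9511, 0.2888, -0.1095, 0.7786], [0.3088, -0.898, 0.3134, -0.524], [-0.0079, -0.3319, -0.9433, 1.7461], [0.0, 0.0, 0.0, 1.0]]
side [[433.90219172719713, 0.0, 259.91196354476875], [0.0, 433.90219172719713, 185.50107128722198], [0.0, 0.0, 1.0]] [[-0.4247, -0.6829, 0.5944, -0.3281], [-0.9053, 0.3252, -0.2732, 0.3954], [-0.0068, -0.6541, -0.7564, 1.3167], [0.0, 0.0, 0.0, 1.0]]
```

View pics/scene0.png

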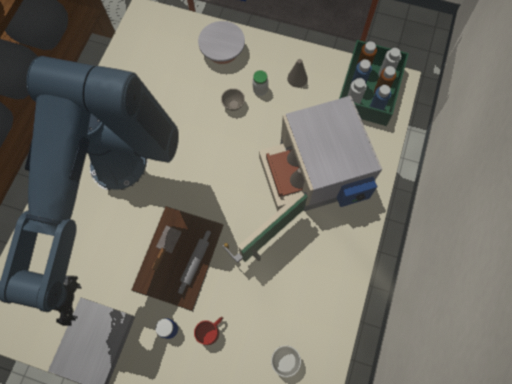

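View pics/side0.png

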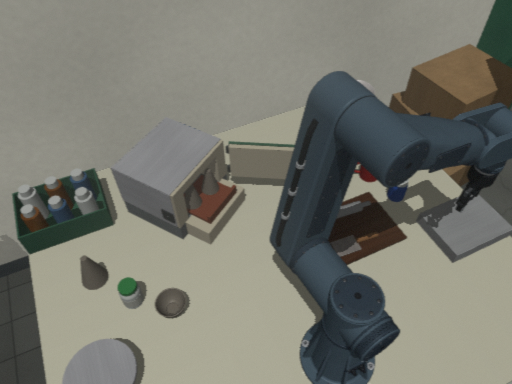

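The scene view shows the kiln roof near (331,150), the tray near (285,173), and the open green door running from (303,203) to (245,258). The mug is at (207,332), the blue jar at (167,328) and the white jar at (262,82). The side view shows both cones on the tray at (195,195) and (211,180).

```bash
cat > h.py <<'E'
import numpy as np,cv2
def cloud(c):
    z=c["range_z"];K=c["K"];v,u=np.mgrid[:z.shape[0],:z.shape[1]]
    p=np.stack([(u-K[0,2])/K[0,0]*z,(v-K[1,2])/K[1,1]*z,z],-1)
    return p@c["pose"][:3,:3].T+c["pose"][:3,3]
def ray(c,u,v,h):
    d=c["pose"][:3,:3]@np.array([(u-c["K"][0,2])/c["K"][0,0],(v-c["K"][1,2])/c["K"][1,1],1]);o=c["pose"][:3,3]
    return o+d*(h-o[2])/d[2]
def rect(P):
    r=cv2.minAreaRect((P[:,:2]*1000).astype(np.float32));return r,cv2.boxPoints(r).round(0).tolist()
E
python3 - <<'E'
from h import *
for n in("scene","side"):
    c=dict(np.load(f"{n}0.npz"));W=cloud(c);ok=c["range_z"]>0
    hsv=cv2.cvtColor(c["color"],cv2.COLOR_RGB2HSV);H,S,V=[hsv[...,i].astype(int) for i in range(3)]
    x,y,z=W[...,0],W[...,1],W[...,2]
    def rep(name,m):
        m=m&ok;k,l,st,_=cv2.connectedComponentsWithStats(m.astype(np.uint8))
        if k<2:print(n,name,"none");return
        i=1+st[1:,4].argmax();P=W[l==i];r,b=rect(P);print(n,name,len(P),"z",np.percentile(P[:,2],[2,50,98]).round(3),r,b)
        return P
    P=rep("kilntop",(abs(z-.245)<.006)&(S<60)&(x>.45))
    rep("door",(H>45)&(H<90)&(S>50)&(z>.2)&(z<.26)&(x>.3))
    rep("doorpanel",(z>.12)&(z<.225)&(x>.3)&(y<-.1)&(S<90)&(n=="side"))
    rep("tray",(((H<12)|(H>172))&(S>70)&(z>.06)&(z<.13)&(x>.4)&(y>-.4)))
    rep("ledge",(abs(z-.07)<.006)&(x>.4)&(y>-.3)&(S<90))
    rep("mug",((H<8)|(H>172))&(S>120)&(z<.1)&(y<-.3))
    rep("blue",(H>100)&(H<130)&(S>90)&(z>.02)&(z<.11)&(x<.5)&(y<-.3))
    rep("white",(H>45)&(H<90)&(S>90)&(z>.05)&(z<.12)&(y>-.1))
E
```

```text
scene kilntop 5221 z [0.24  0.246 0.251] ((789.4994506835938, 233.3387451171875), (265.27044677734375, 309.14532470703125), 35.247920989990234) [[592.0, 283.0], [770.0, 31.0], [987.0, 184.0], [809.0, 436.0]]
scene door 242 z [0.225 0.234 0.241] ((689.314208984375, -110.94651794433594), (286.9615478515625, 9.927257537841797), 60.02177429199219) [[613.0, -233.0], [622.0, -238.0], [765.0, 11.0], [757.0, 16.0]]
scene doorpanel none
scene tray 855 z [0.074 0.083 0.114] ((658.6212158203125, 136.03567504882812), (106.96035766601562, 172.6362762451172), 34.377681732177734) [[566.0, 177.0], [663.0, 35.0], [751.0, 95.0], [654.0, 237.0]]
scene ledge 496 z [0.064 0.07  0.075] ((651.66748046875, 136.40464782714844), (127.83415222167969, 243.16928100585938), 34.51172637939453) [[530.0, 200.0], [668.0, 0.0], [773.0, 72.0], [635.0, 273.0]]
scene mug 422 z [-0.003  0.008  0.088] ((580.113037109375, -502.8980712890625), (94.76297760009766, 76.28690338134766), 28.41223907470703) [[520.0, -492.0], [557.0, -559.0], [640.0, -514.0], [604.0, -447.0]]
scene blue 34 z [0.04  0.064 0.077] ((457.2665100097656,
[... 1299 characters left out ...]
4), 30.906005859375) [[509.0, 237.0], [664.0, -23.0], [781.0, 47.0], [625.0, 307.0]]
side mug 153 z [0.003 0.026 0.063] ((562.83056640625, -478.27880859375), (82.26856994628906, 37.71678924560547), 24.139991760253906) [[518.0, -478.0], [533.0, -512.0], [608.0, -479.0], [593.0, -444.0]]
side blue 180 z [0.023 0.052 0.08 ] ((414.3721008300781, -517.0783081054688), (60.820003509521484, 24.352827072143555), 51.513526916503906) [[386.0, -533.0], [405.0, -548.0], [443.0, -501.0], [424.0, -486.0]]
side white 246 z [0.09  0.099 0.104] ((435.5065612792969, 503.90814208984375), (54.458805084228516, 52.964683532714844), 27.04080581665039) [[399.0, 515.0], [423.0, 468.0], [472.0, 493.0], [448.0, 540.0]]
```

```bash
cat >> h.py <<'E'
from scipy.spatial.transform import Rotation as Ro
A=np.radians(35.37);KX=np.array([np.cos(A),np.sin(A),0]);KY=np.array([-KX[1],KX[0],0]);O=np.array([.683,.1591,0])
def k2w(x,y,z):return O+x*KX+y*KY+np.array([0,0,z])
def w2k(p):d=np.asarray(p)-O;return np.array([d@KX,d@KY,p[2]])
def rows(goals):
    "goals: (world xyz, world angle of tool y); prints shares from the present pose"
    from bench import ctrl
    o=ctrl.get_obs();q=o["eef_rot"];R=Ro.from_quat([*q[1:],q[0]]).as_matrix();ya=np.arctan2(R[1,1],R[0,1])
    print("now kiln",w2k(o["eef_pos"]).round(4),"world",o["eef_pos"].round(4),"yang",round(np.degrees(ya),1),"F",o["wrist_force"].round(1),"t",round(o["time_s"],2),"open",round(o["opening"],2),"q",o["q"].round(2))
    for p,a in goals:
        s=R.T@(np.asarray(p)-o["eef_pos"])/.2;t=-((a-ya+np.pi)%(2*np.pi)-np.pi)/1.5
        print((s.round(3)+0).tolist(),round(t,3))
E
python3 -m handwheel '[[[0.25,-0.22,-0.1,-0.12],[0.5,-0.44,-0.1,-0.24],[0.75,-0.65,-0.1,-0.36],[1,-0.87,-0.1,-0.48],[1,-0.87,-0.1,-0.6],[1,-0.87,-0.1,-0.6]]]' 85
python3 - <<'E'
from h import *
rows([(k2w(-.175,-.002,.26),A),(k2w(-.175,-.002,.088),A)])
E
```

```text
time_s: 0.85
eef_pos: [0.3123, -0.3207, 0.2592]
eef_rot: [-0.0, 0.823, 0.568, -0.0]
wrist_force: [-0.1, -0.1, 0.4]
opening: 0.999
grasp_force: 0.0
now kiln [-0.58   -0.1767  0.2592] world [ 0.3123 -0.3207  0.2592] yang -20.8 F [-0.1 -0.1  0.4] t 0.85 open 1.0 q [-1.06 -0.13  1.89 -0.    1.39 -0.7 ]
[2.168, 0.402, -0.004] -0.653
[2.168, 0.402, 0.856] -0.653
```

```bash
python3 -m handwheel '[[[0.3,0.05,0,-0.1],[0.6,0.1,0,-0.2],[0.9,0.16,0,-0.32],[1,0.19,0,-0.44],[1,0.19,0,-0.55],[1,0.19,0,-0.653],[1,0.19,0,-0.653]]]'
python3 - <<'E'
from h import *
rows([(k2w(-.175,-.002,.26),A),(k2w(-.175,-.002,.088),A)])
E
```

```text
time_s: 1.72
eef_pos: [0.4184, -0.1496, 0.259]
eef_rot: [-0.0, 0.462, 0.887, -0.0]
wrist_force: [0.5, 0.1, 0.1]
opening: 0.996
grasp_force: 0.0
now kiln [-0.3945 -0.0985  0.259 ] world [ 0.4184 -0.1496  0.259 ] yang 34.9 F [0.5 0.1 0.1] t 1.73 open 1.0 q [-0.61 -0.14  1.89 -0.    1.39 -1.22]
[0.491, 1.094, -0.005] -0.005
[0.491, 1.094, 0.855] -0.005
```

```bash
python3 -m handwheel '[[[0.12,0.25,0,0],[0.24,0.5,0,0],[0.36,0.75,0,0],[0.49,0.98,0,0],[0.49,0.98,0,0],[0.49,0.98,0.25,0],[0.49,0.98,0.5,0],[0.49,0.98,0.75,0],[0.49,0.98,0.85,0],[0.49,0.98,0.85,0]]]'
python3 - <<'E'
from h import *
from bench import ctrl
o=ctrl.get_obs()
rows([(k2w(-.146,-.002,.088),A)])
cs=[]
for n in("side","scene"):
    c=ctrl.camera(n);cs.append(c["color"][60:300,100:400] if n=="side" else c["color"][90:330,150:450])
cv2.imwrite("pics/a.png",cv2.resize(np.hstack(cs),(800,320))[:,:,::-1])
E
```

```text
time_s: 2.98
eef_pos: [0.5203, 0.0434, 0.0874]
eef_rot: [-0.002, 0.462, 0.887, -0.001]
wrist_force: [-0.7, -0.7, -0.3]
opening: 0.995
grasp_force: 0.0
now kiln [-0.1996 -0.0002  0.0874] world [0.5203 0.0434 0.0874] yang 35.0 F [-0.7 -0.7 -0.3] t 2.98 open 0.99 q [-0.14  0.26  1.85 -0.    1.03 -0.75]
[-0.007, 0.268, -0.004] -0.005
```

View pics/a.png

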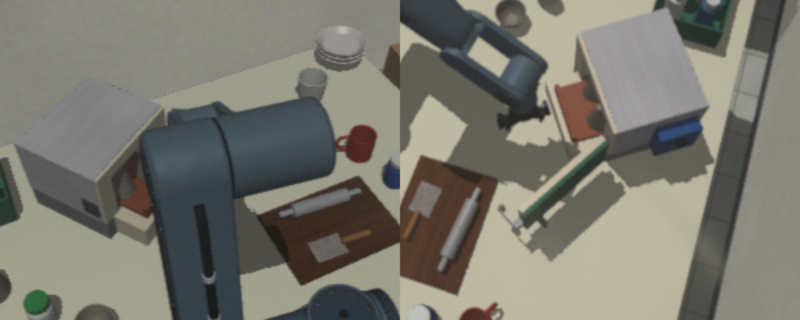

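The close view shows the open gripper in front of the tray lip with the cones upright. Before pushing, I check how far the wrist overhangs toward the kiln.

```bash
python3 - <<'E'
from h import *
from bench import ctrl
t=w2k(ctrl.get_obs()["eef_pos"])
for n in("scene","side"):
    c=ctrl.camera(n);W=cloud(c);ok=c["range_z"]>0
    hsv=cv2.cvtColor(c["color"],cv2.COLOR_RGB2HSV)
    P=W[ok];d=P-O;K=np.stack([d@KX,d@KY,P[:,2]],-1);r=K-np.array([t[0],t[1],0])
    m=(abs(r[:,1])<.2)&(r[:,0]>-.2)&(r[:,0]<.11)&(r[:,2]>.12);
    for z in np.arange(.12,.5,.03):
        b=r[m&(abs(r[:,2]-z)<.015)]
        if len(b)>3:print(n,round(z,2),len(b),"relx",np.percentile(b[:,0],[2,98]).round(3),"y",np.percentile(b[:,1],[2,98]).round(3))
E
```

```text
scene 0.12 8 relx [-0.053  0.101] y [-0.173  0.008]
scene 0.15 95 relx [-0.074  0.068] y [-0.018  0.007]
scene 0.18 98 relx [-0.072  0.107] y [-0.197  0.012]
scene 0.21 84 relx [-0.068  0.08 ] y [-0.192  0.008]
scene 0.24 190 relx [-0.036  0.108] y [-0.199 -0.013]
scene 0.27 48 relx [-0.038  0.036] y [-0.04  -0.011]
scene 0.3 55 relx [-0.031  0.032] y [-0.041 -0.017]
scene 0.33 29 relx [0.008 0.048] y [-0.039  0.008]
scene 0.36 31 relx [-0.056  0.034] y [-0.061 -0.016]
scene 0.39 144 relx [-0.094  0.06 ] y [-0.071  0.084]
scene 0.42 606 relx [-0.115  0.063] y [-0.07   0.103]
scene 0.45 902 relx [-0.143  0.05 ] y [-0.053  0.105]
scene 0.48 426 relx [-0.159  0.017] y [-0.021  0.104]
side 0.42 28 relx [-0.04   0.066] y [-0.035  0.051]
side 0.45 375 relx [-0.05  0.05] y [-0.043  0.057]
side 0.48 89 relx [-0.089  0.017] y [-0.02   0.088]
```

```bash
python3 - <<'E'
from h import *
from bench import ctrl
t=w2k(ctrl.get_obs()["eef_pos"])
c=ctrl.camera("scene");W=cloud(c)
P=W[c["range_z"]>0];d=P-O;r=np.stack([d@KX-t[0],d@KY-t[1],P[:,2]],-1)
m=(r[:,1]>-.06)&(r[:,1]<.03)&(abs(r[:,0])<.1)
for z in np.arange(.08,.3,.01):
    b=r[m&(abs(r[:,2]-z)<.005)]
    f=lambda s:np.sort(b[s][:,0]).round(3)
    if len(b):print(round(z,2),len(b),f(b[:,0]<0)[:4],f(b[:,0]>0)[-4:])
E
```

```text
0.08 3 [] [0.094 0.099 0.1  ]
0.1 5 [-0.052 -0.049 -0.044] [0.045 0.054]
0.11 6 [-0.056 -0.048] [0.041 0.045 0.049 0.054]
0.12 6 [-0.057 -0.055 -0.051 -0.044] [0.042 0.049]
0.13 5 [-0.048 -0.047] [0.041 0.044 0.045]
0.14 17 [-0.073 -0.06  -0.055 -0.053] [0.053 0.053 0.056 0.058]
0.15 38 [-0.075 -0.075 -0.074 -0.073] [0.059 0.064 0.067 0.071]
0.16 46 [-0.073 -0.069 -0.068 -0.065] [0.06  0.064 0.068 0.071]
0.17 20 [-0.072 -0.072 -0.072 -0.071] [0.033 0.035 0.06  0.068]
0.18 19 [-0.072 -0.071 -0.067 -0.063] [0.057 0.063 0.064 0.067]
0.19 34 [-0.07  -0.07  -0.068 -0.066] [0.064 0.065 0.067 0.067]
0.2 70 [-0.071 -0.07  -0.068 -0.068] [0.064 0.065 0.065 0.066]
0.21 11 [-0.067 -0.039 -0.038 -0.022] [0.022 0.028 0.059 0.06 ]
0.22 22 [-0.039 -0.038 -0.036 -0.035] [0.006 0.009 0.018 0.028]
0.23 15 [-0.03  -0.024 -0.022 -0.016] [0.013 0.018 0.022 0.028]
0.24 21 [-0.038 -0.037 -0.036 -0.035] [0.018 0.022 0.022 0.028]
0.25 39 [-0.038 -0.036 -0.035 -0.034] [0.019 0.019 0.023 0.029]
0.26 10 [-0.023 -0.02  -0.015 -0.013] [0.003 0.01  0.023 0.028]
0.27 8 [-0.026 -0.023 -0.017 -0.007] [0.004 0.01  0.023]
0.28 26 [-0.039 -0.037 -0.034 -0.032] [0.028 0.028 0.034 0.035]
0.29 35 [-0.036 -0.034 -0.031 -0.029] [0.029 0.031 0.035 0.036]
```

```bash
python3 -m handwheel '[[[0,0.05,0.03,0],[0,0.1,0.03,0],[0,0.15,0.03,0],[0,0.2,0.03,0],[0,0.22,0.03,0],[0,0.24,0.03,0],[0,0.26,0.03,0],[0,0.28,0.03,0],[0,0.3,0.03,0],[0,0.3,0.03,0]]]'
python3 -m handwheel '[[[0,0.02,0,0],[0,0.04,0,0],[0,0.06,0,0],[0,0.08,0,0],[0,0.1,0,0],[0,0.12,0,0],[0,0.14,0,0],[0,0.16,0,0],[0,0.18,0,0],[0,0.2,0,0]]]'
python3 - <<'E'
from h import *
from bench import ctrl
rows([(k2w(-.047,-.002,.081),A)])
c=ctrl.camera("scene");W=cloud(c);hsv=cv2.cvtColor(c["color"],cv2.COLOR_RGB2HSV)
m=((hsv[...,0]<12)|(hsv[...,0]>172))&(hsv[...,1]>70)&(W[...,2]>.06)&(W[...,2]<.13)&(W[...,0]>.5)&(W[...,1]>-.1)
P=W[m]-O;k=np.stack([P@KX,P@KY],-1);print(len(k),np.percentile(k,[1,99],axis=0),"lip line",[(round(y,2),np.percentile(k[abs(k[:,1]-y)<.01][:,0],5).round(4)) for y in(-.07,-.05,.05,.07) if (abs(k[:,1]-y)<.01).any()])
E
```

```text
time_s: 4.47
eef_pos: [0.57, 0.0786, 0.0834]
eef_rot: [-0.001, 0.46, 0.888, -0.001]
wrist_force: [-5.5, -4.5, 5.4]
opening: 0.997
grasp_force: 3.6
time_s: 5.72
eef_pos: [0.6021, 0.1012, 0.0834]
eef_rot: [-0.001, 0.46, 0.888, -0.002]
wrist_force: [-8.9, -7.0, 7.3]
opening: 0.994
grasp_force: 5.6
now kiln [-0.0995 -0.0005  0.0834] world [0.6021 0.1012 0.0834] yang 35.3 F [-8.9 -7.   7.3] t 5.72 open 0.99 q [-0.03  0.44  1.62 -0.    1.09 -0.64]
[-0.007, 0.262, 0.011] -0.001
583 [[-0.0460411  -0.08765   ]
 [ 0.02230403  0.0783618 ]] lip line [(-0.07, np.float64(-0.0451)), (-0.05, np.float64(-0.0452)), (0.05, np.float64(-0.0327)), (0.07, np.float64(-0.0236))]
```

```bash
python3 - <<'E'
from bench import ctrl
import cv2,numpy as np
a=ctrl.camera("wrist");b=ctrl.camera("scene")
print(a["K"].tolist(),a["T_tool_cam"].round(3).tolist())
s=cv2.resize(b["color"][90:250,220:400],(288*3//2,384))
cv2.imwrite("pics/b.png",cv2.resize(np.hstack([a["color"],s]),(800,325))[:,:,::-1])
E
```

```text
[[297.3186396354542, 0.0, 253.56669012514197], [0.0, 297.3186396354542, 192.9252182732215], [0.0, 0.0, 1.0]] [[0.001, -0.948, -0.32, 0.082], [1.0, 0.001, -0.001, -0.0], [0.001, -0.32, 0.948, -0.134], [0.0, 0.0, 0.0, 1.0]]
```

View pics/b.png

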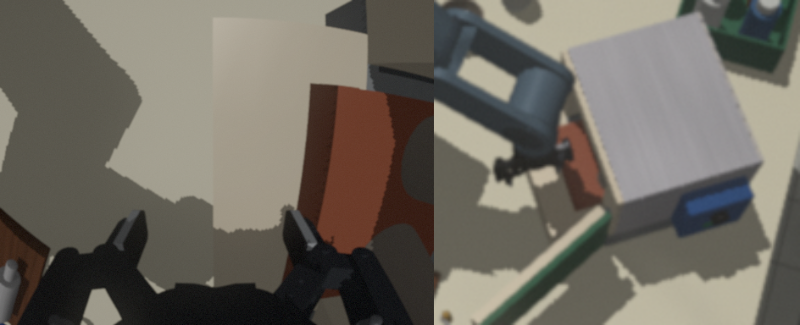

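The wrist view shows the right-hand finger on the lip at about (300,240). A cone is close by at (405,250), so I check the knuckle's clearance to it, and the tray's angle.

```bash
python3 - <<'E'
from h import *
c=dict(np.load("side0.npz"));W=cloud(c);ok=c["range_z"]>0
d=W-O;k=np.stack([d@KX,d@KY,W[...,2]],-1)
for z in(.10,.12,.14,.16,.175):
    m=ok&(k[...,0]>-.1)&(k[...,0]<.06)&(abs(k[...,1])<.08)&(abs(k[...,2]-z)<.01)
    n,l,s,ce=cv2.connectedComponentsWithStats(m.astype(np.uint8))
    for i in range(1,n):
        if s[i,4]>8:p=k[l==i];print(z,s[i,4],ce[i].round(0),np.percentile(p,[5,50,95],axis=0).round(3)[:,:2].tolist())
# current lip line from wrist camera, top edge of lip z=.108
from bench import ctrl
o=ctrl.get_obs();w=ctrl.camera("wrist");q=o["eef_rot"];R=Ro.from_quat([*q[1:],q[0]]).as_matrix();T=w["T_tool_cam"];K=w["K"]
def wr(u,v,h):
    a,b=u-K[0,2],v-K[1,2];r=np.hypot(a,b);th=r/K[0,0];d=np.array([a/r*np.sin(th),b/r*np.sin(th),np.cos(th)])
    d=R@T[:3,:3]@d;p=o["eef_pos"]+R@T[:3,3];return w2k(p+d*(h-p[2])/d[2])
f=384/325
for u,v,h in((310,85,.108),(338,87,.108),(213,20,.07),(213,220,.07),(332,250,.108),(308,200,.108)):print((u,v),wr(u*f,v*f,h).round(4))
E
```

```text
0.1 78 [209. 189.] [[-0.026, -0.052], [-0.012, -0.024], [0.021, -0.015]]
0.1 191 [221. 202.] [[-0.087, -0.071], [-0.082, 0.002], [-0.073, 0.073]]
0.1 80 [193. 203.] [[-0.009, 0.029], [0.0, 0.06], [0.026, 0.072]]
0.12 70 [209. 185.] [[-0.021, -0.055], [-0.013, -0.028], [0.017, -0.019]]
0.12 79 [192. 199.] [[-0.003, 0.03], [0.006, 0.058], [0.034, 0.068]]
0.14 59 [208. 181.] [[-0.016, -0.053], [-0.007, -0.03], [0.016, -0.023]]
0.14 58 [190. 195.] [[0.002, 0.03], [0.011, 0.056], [0.033, 0.063]]
0.16 45 [208. 176.] [[-0.012, -0.05], [-0.005, -0.035], [0.013, -0.027]]
0.16 47 [190. 190.] [[0.006, 0.036], [0.012, 0.051], [0.026, 0.059]]
0.175 53 [207. 172.] [[-0.009, -0.053], [-0.0, -0.039], [0.013, -0.032]]
0.175 27 [190. 187.] [[0.01, 0.036], [0.014, 0.047], [0.022, 0.054]]
(310, 85) [-0.0564  0.0819  0.108 ]
(338, 87) [-0.042   0.0822  0.108 ]
(213, 20) [-0.1     0.1184  0.07  ]
(213, 220) [-0.1003 -0.0086  0.07  ]
(332, 250) [-0.0294 -0.0093  0.108 ]
(308, 200) [-0.0515  0.0252  0.108 ]
```

```bash
python3 -m handwheel '[[[0,0.02,-0.01,0],[0,0.04,-0.01,0],[0,0.06,-0.01,0],[0,0.08,-0.01,0],[0,0.1,-0.01,0],[0,0.12,-0.01,0],[0,0.14,-0.01,0],[0,0.16,-0.01,0],[0,0.18,-0.01,0],[0,0.18,-0.01,0]]]'
python3 -m handwheel '[[[0,0.015,0,0],[0,0.03,0,0],[0,0.045,0,0],[0,0.06,0,0],[0,0.06,0,0]]]'
python3 - <<'E'
from h import *
from bench import ctrl
rows([(k2w(-.047,-.0005,.083),A)])
a=ctrl.camera("wrist");b=ctrl.camera("scene")
s=cv2.resize(b["color"][90:250,220:400],(432,384))
cv2.imwrite("pics/c.png",cv2.resize(np.hstack([a["color"],s]),(800,325))[:,:,::-1])
E
```

```text
time_s: 7.18
eef_pos: [0.6321, 0.1231, 0.0843]
eef_rot: [-0.001, 0.46, 0.888, -0.001]
wrist_force: [-2.7, -2.7, -2.2]
opening: 0.995
grasp_force: 1.8
time_s: 7.8
eef_pos: [0.6432, 0.1304, 0.0854]
eef_rot: [0.0, 0.46, 0.888, 0.0]
wrist_force: [-2.5, -2.2, -1.8]
opening: 0.992
grasp_force: 1.6
now kiln [-0.0491 -0.0003  0.0854] world [0.6432 0.1304 0.0854] yang 35.3 F [-2.5 -2.2 -1.8] t 7.8 open 0.99 q [ 0.02  0.52  1.5   0.    1.13 -0.6 ]
[-0.001, 0.01, 0.012] -0.001
```

View pics/c.png

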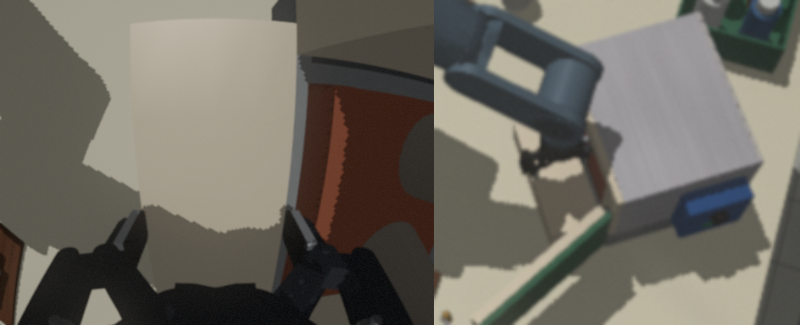

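```bash
python3 -m handwheel '[[[0,0.01,0,0],[0,0.02,0,0],[0,0.025,0,0],[0,0.025,0,0]]]'
python3 -m handwheel '[[[0,-0.05,0,0],[0,-0.2,0,0],[0,-0.4,0,0],[0,-0.6,0,0],[0,-0.6,-0.2,0],[0,-0.6,-0.5,0],[0,-0.6,-0.8,0],[0,-0.6,-1,0],[0,-0.6,-1,0]]]' 0
python3 - <<'E'
from h import *
from bench import ctrl
rows([])
a=ctrl.camera("wrist");b=ctrl.camera("scene")
s=cv2.resize(b["color"][90:330,160:400],(384,384))
cv2.imwrite("pics/d.png",cv2.resize(np.hstack([a["color"],s]),(800,343))[:,:,::-1])
E
```

```text
time_s: 8.4
eef_pos: [0.6469, 0.1327, 0.0857]
eef_rot: [0.0, 0.46, 0.888, -0.0]
wrist_force: [-4.0, -1.9, -1.0]
opening: 0.992
grasp_force: 2.7
time_s: 9.52
eef_pos: [0.5516, 0.0636, 0.291]
eef_rot: [0.005, 0.46, 0.888, 0.002]
wrist_force: [0.4, -0.2, -0.5]
opening: 0.001
grasp_force: 0.0
now kiln [-0.1624 -0.0018  0.291 ] world [0.5516 0.0636 0.291 ] yang 35.3 F [ 0.4 -0.2 -0.5] t 9.53 open 0.0 q [-0.1   0.09  1.61  0.    1.44 -0.72]
```

View pics/d.png

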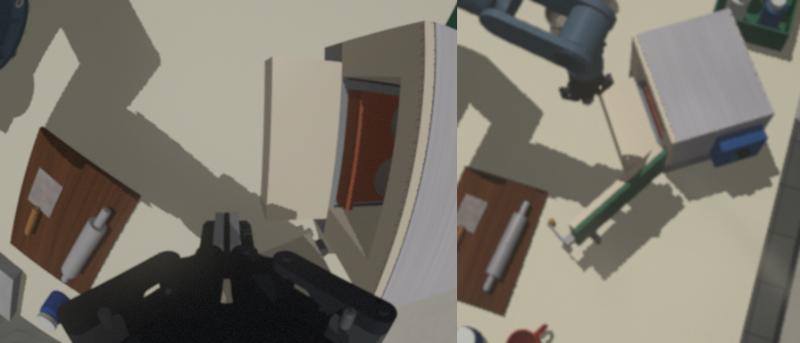

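The wrist view shows the tray inside, with the lip's top edge running from (360,95) to (350,207) and the ledge edge at about (342,85) to (332,205). I measure that margin.

```bash
cat >> h.py <<'E'
def wray(o,w,u,v,h):
    q=o["eef_rot"];R=Ro.from_quat([*q[1:],q[0]]).as_matrix();T=w["T_tool_cam"];K=w["K"]
    a,b=u-K[0,2],v-K[1,2];r=np.hypot(a,b);th=r/K[0,0];d=np.array([a/r*np.sin(th),b/r*np.sin(th),np.cos(th)])
    d=R@T[:3,:3]@d;p=o["eef_pos"]+R@T[:3,3];return w2k(p+d*(h-p[2])/d[2])
E
python3 - <<'E'
from h import *
from bench import ctrl
o=ctrl.get_obs();w=ctrl.camera("wrist");hsv=cv2.cvtColor(w["color"],cv2.COLOR_RGB2HSV).astype(int)
red=((hsv[...,0]<12)|(hsv[...,0]>172))&(hsv[...,1]>100)
for v in range(100,235,15):
    u=np.where(red[v,360:460])[0]
    if len(u):
        u0=360+u[0];br=360+np.argmax(w["color"][v,360:430,0].astype(int)*red[v,360:430])
        # ledge edge: first strong drop in brightness right of col 340
        g=np.diff(hsv[v,340:u0+1,2]);e=340+g.argmin()
        print(v,"bottom face edge",u0,wray(o,w,u0,v,.07).round(4),"top?",br,wray(o,w,br,v,.108).round(4),"ledge",e,wray(o,w,e,v,.07).round(4))
E
```

```text
115 bottom face edge 395 [0.0134 0.0668 0.07  ] top? 408 [0.0113 0.0699 0.108 ] ledge 384 [-0.0024  0.0656  0.07  ]
130 bottom face edge 394 [0.0135 0.0476 0.07  ] top? 408 [0.0129 0.0526 0.108 ] ledge 384 [-0.0009  0.0467  0.07  ]
145 bottom face edge 392 [0.0125 0.0281 0.07  ] top? 407 [0.0134 0.035  0.108 ] ledge 382 [-0.002   0.0274  0.07  ]
160 bottom face edge 391 [0.0132 0.0084 0.07  ] top? 405 [0.013 0.017 0.108] ledge 381 [-0.0014  0.0079  0.07  ]
175 bottom face edge 389 [ 0.0129 -0.0118  0.07  ] top? 403 [ 0.0128 -0.0013  0.108 ] ledge 379 [-0.002  -0.0121  0.07  ]
190 bottom face edge 387 [ 0.0128 -0.0325  0.07  ] top? 400 [ 0.0116 -0.02    0.108 ] ledge 377 [-0.0022 -0.0325  0.07  ]
205 bottom face edge 385 [ 0.0131 -0.0538  0.07  ] top? 399 [ 0.0136 -0.0393  0.108 ] ledge 375 [-0.0021 -0.0536  0.07  ]
220 bottom face edge 382 [ 0.0122 -0.0759  0.07  ] top? 395 [ 0.0116 -0.0593  0.108 ] ledge 373 [-0.0018 -0.0755  0.07  ]
```

The tray front is 13 mm inside the mouth and square to it. Next, over the door to its outer face.

```bash
cat >> h.py <<'E'
def door(th,off,z=.205,r=.2):
    f=A+np.pi/2+th;d=np.array([np.cos(f),np.sin(f),0]);n=np.array([-d[1],d[0],0])
    return k2w(-.017,-.15,z)+r*d+off*n, f-np.pi  # tool y along the door, tool x into it
E
python3 - <<'E'
from h import *
print(door(2.01,.04))
rows([door(2.01,.045,.29),door(2.01,.045)])
E
```

```text
(array([ 0.69241208, -0.16686158,  0.205     ]), np.float64(1.0565266296354974))
now kiln [-1.648e-01  1.000e-04  2.847e-01] world [0.5485 0.0638 0.2847] yang 35.3 F [-0.1  0.5 -0.9] t 9.68 open 0.0 q [-0.1   0.09  1.61  0.    1.44 -0.71]
[-1.38, -0.068, -0.027] -0.294
[-1.38, -0.068, 0.398] -0.294
```

```bash
python3 -m handwheel '[[[-0.2,0,-0.07,0],[-0.45,0,-0.07,-0.1],[-0.7,-0.02,-0.07,-0.2],[-0.95,-0.04,-0.07,-0.294],[-1,-0.05,-0.07,-0.294],[-1,-0.05,-0.07,-0.294]]]'
python3 - <<'E'
from h import *
rows([door(2.01,.045,.29),door(2.01,.045)])
E
```

```text
time_s: 10.42
eef_pos: [0.6556, -0.1055, 0.2973]
eef_rot: [-0.002, 0.255, 0.967, 0.0]
wrist_force: [0.8, -0.1, 0.1]
opening: 0.001
grasp_force: 0.0
now kiln [-0.1755 -0.1999  0.2973] world [ 0.6556 -0.1055  0.2973] yang 60.4 F [ 0.8 -0.1  0.1] t 10.43 open 0.0 q [-0.34  0.34  1.29  0.    1.51 -1.39]
[-0.337, -0.176, 0.035] -0.002
[-0.338, -0.176, 0.46] -0.002
```

```bash
python3 -m handwheel '[[[-0.2,-0.1,0,0],[-0.36,-0.18,0,0],[-0.36,-0.18,0,0],[-0.36,-0.18,0.2,0],[-0.36,-0.18,0.4,0],[-0.36,-0.18,0.46,0],[-0.36,-0.18,0.46,0]]]'
python3 - <<'E'
from h import *
from bench import ctrl
rows([door(2.01,.03)]+[door(t,.027) for t in(1.9,1.8,1.7,1.6)])
b=ctrl.camera("scene");a=ctrl.camera("wrist")
s=cv2.resize(b["color"][90:330,160:400],(384,384))
cv2.imwrite("pics/e.png",cv2.resize(np.hstack([a["color"],s]),(800,343))[:,:,::-1])
E
```

```text
time_s: 11.3
eef_pos: [0.7007, -0.1707, 0.2072]
eef_rot: [-0.001, 0.254, 0.967, 0.0]
wrist_force: [0.1, -0.1, 0.6]
opening: 0.003
grasp_force: 0.0
now kiln [-0.1764 -0.2792  0.2072] world [ 0.7007 -0.1707  0.2072] yang 60.6 F [ 0.1 -0.1  0.6] t 11.3 open 0.0 q [-0.4   0.53  1.22  0.    1.4  -1.46]
[0.096, -0.004, 0.011] 0.001
[0.221, -0.012, 0.011] 0.074
[0.322, -0.01, 0.011] 0.141
[0.422, 0.003, 0.011] 0.207
[0.52, 0.026, 0.012] 0.274
```

View pics/e.png

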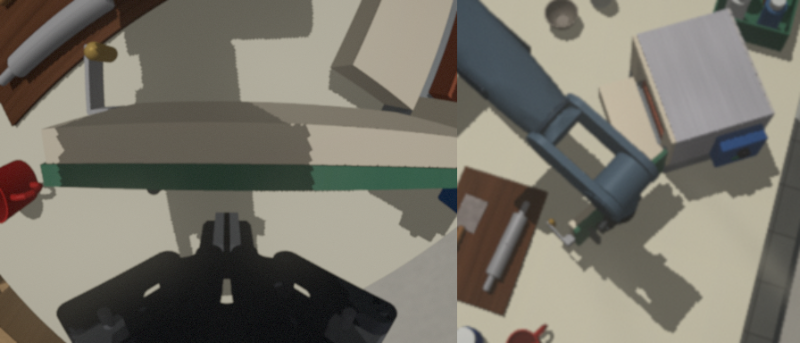

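The fingertips at (227,225) stand just outside the green outer face (edge at row 190), between the handle and the hinge, so the push can start.

```bash
python3 -m handwheel '[[[0.06,0,0.01,0],[0.1,0,0.01,0],[0.14,-0.01,0.01,0.02],[0.19,-0.01,0.01,0.055],[0.24,-0.01,0.01,0.09],[0.3,-0.01,0.01,0.125],[0.36,-0.01,0.01,0.165],[0.42,0,0.01,0.205],[0.47,0.01,0.01,0.24],[0.52,0.025,0.01,0.274]]]'
python3 - <<'E'
from h import *
rows([door(t,.026) for t in np.arange(1.55,1.04,-.05)])
E
```

```text
time_s: 12.65
eef_pos: [0.6132, -0.1175, 0.2065]
eef_rot: [0.001, 0.448, 0.894, -0.001]
wrist_force: [-0.6, -2.9, 0.4]
opening: 0.003
grasp_force: 1.2
now kiln [-0.217  -0.1852  0.2065] world [ 0.6132 -0.1175  0.2065] yang 36.8 F [-0.6 -2.9  0.4] t 12.65 open 0.0 q [-0.38  0.32  1.51 -0.    1.31 -1.02]
[0.067, -0.001, 0.007] 0.03
[0.117, -0.004, 0.007] 0.064
[0.167, -0.004, 0.007] 0.097
[0.218, -0.002, 0.007] 0.13
[0.268, 0.003, 0.007] 0.164
[0.318, 0.01, 0.007] 0.197
[0.367, 0.019, 0.006] 0.23
[0.416, 0.031, 0.006] 0.264
[0.465, 0.046, 0.006] 0.297
[0.512, 0.063, 0.006] 0.33
[0.559, 0.082, 0.006] 0.364
```

```bash
python3 -m handwheel '[[[0.05,0,0,0.03],[0.1,0,0,0.06],[0.16,0,0,0.1],[0.22,0,0,0.13],[0.27,0,0,0.165],[0.32,0.01,0,0.2],[0.37,0.02,0,0.23],[0.42,0.03,0,0.265],[0.465,0.045,0,0.3],[0.51,0.065,0,0.33]]]'
python3 - <<'E'
from h import *
rows([door(t,.026) for t in np.arange(1.05,.54,-.05)])
E
```

```text
time_s: 13.9
eef_pos: [0.5621, -0.0279, 0.2062]
eef_rot: [0.001, 0.653, 0.757, -0.0]
wrist_force: [-0.7, -2.8, 0.7]
opening: 0.002
grasp_force: 1.2
now kiln [-0.2069 -0.0825  0.2062] world [ 0.5621 -0.0279  0.2062] yang 8.4 F [-0.7 -2.8  0.7] t 13.9 open 0.0 q [-0.26  0.18  1.67 -0.    1.28 -0.41]
[0.05, -0.006, 0.006] 0.034
[0.1, -0.009, 0.006] 0.067
[0.151, -0.009, 0.006] 0.101
[0.201, -0.007, 0.006] 0.134
[0.251, -0.002, 0.006] 0.167
[0.301, 0.006, 0.006] 0.201
[0.35, 0.015, 0.005] 0.234
[0.399, 0.028, 0.005] 0.267
[0.448, 0.042, 0.005] 0.301
[0.495, 0.06, 0.005] 0.334
[0.542, 0.079, 0.005] 0.367
```

```bash
python3 -m handwheel '[[[0.05,0,0,0.03],[0.1,0,0,0.067],[0.15,0,0,0.1],[0.2,0,0,0.13],[0.25,0,0,0.165],[0.3,0.01,0,0.2],[0.35,0.02,0,0.23],[0.4,0.03,0,0.265],[0.45,0.045,0,0.3],[0.5,0.06,0,0.33]]]'
python3 - <<'E'
from h import *
rows([door(t,.026) for t in np.arange(.55,.04,-.05)])
E
```

```text
time_s: 15.15
eef_pos: [0.5596, 0.0728, 0.2063]
eef_rot: [0.001, 0.819, 0.574, 0.001]
wrist_force: [1.5, -2.1, -0.5]
opening: -0.001
grasp_force: 1.2
now kiln [-0.1506  0.0011  0.2063] world [0.5596 0.0728 0.2063] yang -19.9 F [ 1.5 -2.1 -0.5] t 15.15 open -0.0 q [-0.08  0.19  1.67 -0.    1.28  0.27]
[0.045, -0.004, 0.006] 0.037
[0.095, -0.007, 0.006] 0.07
[0.146, -0.007, 0.006] 0.104
[0.196, -0.004, 0.006] 0.137
[0.246, 0.001, 0.006] 0.17
[0.296, 0.009, 0.006] 0.204
[0.346, 0.019, 0.006] 0.237
[0.394, 0.031, 0.006] 0.27
[0.442, 0.046, 0.006] 0.304
[0.49, 0.064, 0.006] 0.337
[0.536, 0.083, 0.006] 0.37
```

```bash
python3 -m handwheel '[[[0.05,0,0,0.035],[0.1,0,0,0.07],[0.15,0,0,0.1],[0.2,0,0,0.135],[0.25,0,0,0.17],[0.3,0.01,0,0.205],[0.35,0.02,0,0.235],[0.395,0.03,0,0.27],[0.43,0.045,0,0.295],[0.46,0.055,0,0.315]]]'
python3 - <<'E'
from h import *
rows([door(t,.026) for t in (.1,.08,.06,.04,.02,.01,0)])
E
```

```text
time_s: 16.4
eef_pos: [0.6003, 0.1561, 0.2059]
eef_rot: [0.0, 0.93, 0.367, 0.0]
wrist_force: [-1.5, -1.3, 0.2]
opening: 0.003
grasp_force: 0.9
now kiln [-0.0691  0.0454  0.2059] world [0.6003 0.1561 0.2059] yang -46.9 F [-1.5 -1.3  0.2] t 16.4 open 0.0 q [ 0.06  0.31  1.52 -0.    1.31  0.88]
[0.032, -0.001, 0.005] 0.023
[0.052, -0.002, 0.005] 0.036
[0.072, -0.004, 0.005] 0.049
[0.092, -0.005, 0.005] 0.063
[0.112, -0.005, 0.005] 0.076
[0.122, -0.005, 0.005] 0.083
[0.132, -0.005, 0.005] 0.089
```

```bash
python3 -m handwheel '[[[0.02,0,0,0.015],[0.035,0,0,0.025],[0.05,0,0,0.035],[0.06,0,0,0.042],[0.07,0,0,0.05],[0.08,0,0,0.056],[0.09,0,0,0.06],[0.1,0,0,0.07],[0.11,0,0,0.076],[0.115,0,0,0.08]]]'
python3 - <<'E'
from h import *
rows([door(t,.026) for t in (.02,.01,0)])
E
```

```text
time_s: 17.65
eef_pos: [0.6153, 0.1707, 0.2052]
eef_rot: [0.0, 0.95, 0.311, -0.003]
wrist_force: [-10.5, -5.0, 6.0]
opening: 0.004
grasp_force: 5.7
now kiln [-0.0485  0.0486  0.2052] world [0.6153 0.1707 0.2052] yang -53.7 F [-10.5  -5.    6. ] t 17.65 open 0.0 q [ 0.09  0.35  1.47 -0.    1.33  1.02]
[0.008, -0.004, 0.001] -0.003
[0.018, -0.005, 0.001] 0.004
[0.028, -0.006, 0.001] 0.011
```

```bash
python3 -m handwheel '[[[0.006,0,0,0],[0.012,0,0,0],[0.018,0,0,0],[0.024,0,0,0],[0.03,0,0,0],[0.03,0,0,0]]]'
python3 - <<'E'
from h import *
rows([door(t,.026) for t in (.02,.01,0)])
E
```

```text
time_s: 18.4
eef_pos: [0.6194, 0.1741, 0.2052]
eef_rot: [0.0, 0.95, 0.311, -0.004]
wrist_force: [-14.4, -7.5, 7.8]
opening: 0.001
grasp_force: 8.1
now kiln [-0.0432  0.0491  0.2052] world [0.6194 0.1741 0.2052] yang -53.7 F [-14.4  -7.5   7.8] t 18.4 open 0.0 q [ 0.09  0.36  1.45 -0.    1.34  1.03]
[-0.019, -0.002, 0.001] -0.003
[-0.009, -0.003, 0.001] 0.004
[0.001, -0.005, 0.001] 0.011
```

```bash
python3 -m handwheel '[[[0.006,0,0,0],[0.012,0,0,0],[0.018,0,0,0],[0.018,0,0,0]]]'
python3 - <<'E'
from h import *
from bench import ctrl
rows([door(0,.026)])
o=ctrl.get_obs();c=ctrl.camera("scene");W=cloud(c);hsv=cv2.cvtColor(c["color"],cv2.COLOR_RGB2HSV)
d=W-O;k=np.stack([d@KX,d@KY,W[...,2]],-1)
m=(hsv[...,0]>45)&(hsv[...,0]<90)&(hsv[...,1]>50)&(k[...,2]>.21)&(k[...,2]<.26)&(abs(k[...,1])<.2)&(abs(k[...,0])<.15)
P=k[m];print(len(P),np.percentile(P[:,1],[2,98]),np.degrees(np.polyfit(P[:,1],P[:,0],1)[0]),np.polyfit(P[:,1],P[:,0],1))
E
```

```text
time_s: 18.9
eef_pos: [0.6193, 0.1741, 0.2052]
eef_rot: [0.001, 0.95, 0.311, -0.008]
wrist_force: [-30.1, -15.1, 16.3]
opening: 0.002
grasp_force: 16.7
now kiln [-0.0432  0.0491  0.2052] world [0.6193 0.1741 0.2052] yang -53.7 F [-30.1 -15.1  16.3] t 18.9 open 0.0 q [ 0.09  0.37  1.44 -0.01  1.34  1.03]
[0.001, -0.004, 0.001] 0.01
26 [-0.14591079 -0.07145237] -0.16922780199039356 [-0.00295358 -0.03075201]
```

The force doubled with no motion, so the door is on its stop at about 0 rad. I back off slowly and check that it stays shut.

```bash
python3 -m handwheel '[[[-0.03,0,0,0],[-0.06,0,0,0],[-0.15,0,0,0],[-0.35,0,0,0],[-0.6,0,-0.1,0],[-0.85,0,-0.3,0],[-1,0,-0.5,0],[-1,0,-0.5,0]]]'
python3 - <<'E'
from h import *
from bench import ctrl
rows([])
o=ctrl.get_obs();w=ctrl.camera("wrist");c=ctrl.camera("scene");W=cloud(c);hsv=cv2.cvtColor(c["color"],cv2.COLOR_RGB2HSV)
d=W-O;k=np.stack([d@KX,d@KY,W[...,2]],-1)
m=(hsv[...,0]>45)&(hsv[...,0]<90)&(hsv[...,1]>50)&(k[...,2]>.21)&(k[...,2]<.26)&(abs(k[...,1])<.2)&(abs(k[...,0])<.15)
P=k[m];print(len(P),np.percentile(P[:,1],[2,98]),np.polyfit(P[:,1],P[:,0],1))
s=cv2.resize(c["color"][60:384,140:400],(308,384))
cv2.imwrite("pics/f.png",cv2.resize(np.hstack([w["color"],s]),(800,375))[:,:,::-1])
E
```

```text
time_s: 19.95
eef_pos: [0.4649, 0.0581, 0.3096]
eef_rot: [0.002, 0.95, 0.311, 0.004]
wrist_force: [0.3, 0.5, -0.3]
opening: -0.001
grasp_force: 0.0
now kiln [-0.2363  0.0439  0.3096] world [0.4649 0.0581 0.3096] yang -53.8 F [ 0.3  0.5 -0.3] t 19.95 open -0.0 q [-0.13 -0.13  1.78 -0.    1.48  0.81]
201 [-0.14385828  0.12781656] [ 0.00197313 -0.03037902]
```

View pics/f.png

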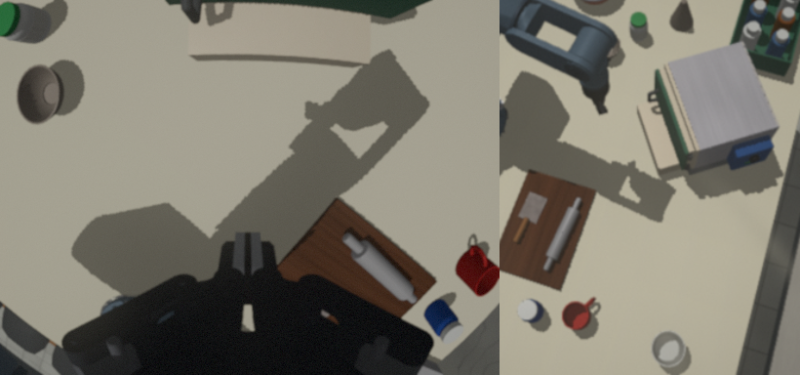

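The door's green edge runs straight along the kiln front (slope 0.002 rad) after release, and the mug and jars are where they were.

```bash
python3 -c "
from bench import ctrl
print(ctrl.hand_in())"
```

```text
the job is handed in; nothing more can be done
None
```

The job is handed in at about 20 s: the tray is about 13 mm inside the chamber mouth and the door was pushed gently onto its stop and stayed shut when I let go; the mug and jars are untouched, and the cones were on the tray when last seen, though I couldn't check them after the door closed.

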